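# Put a battery pack under load

### The job

Lay the yellow battery pack flat in the nest of the grey test cradle and shut the cradle's lid fully over it. Only then slide the black fader on the white load box up from the zero end until its white pointer lines up with the red marker, without running past it. Leave the red marker where it is and do not disturb the puck, the jar, the screwdriver or anything else on the bench.

Things in the scene. Friction and masses are not known exactly. Their poses are not given: they have to be found in the camera images.
- battery: Loose yellow battery pack with black ends, a plain block 90 (its x) x 44 (its y) x 30 mm high, 0.25 kg; origin at the centre of its underside. It may lie in the nest either way round, long side along the nest's x.
- cradle: Fixed grey open box, outside 130 (its x) x 120 (y) x 46 mm high, walls 5 mm; origin at the centre of its underside. The inside is 120 x 110 mm; on its floor a low blue rim, 8 mm high and 4 mm thick, frames the nest, 98 (x) x 52 mm (y). Fingers closing along y have about 25 mm to the walls beside the pack. The lid is hinged on its +x wall.
- nest (a point): Centre of the nest's floor, where the middle of the pack's underside belongs, 6 mm above the cradle's underside; same axes as the cradle.
- lid (a joint): Angle of the cradle's blue-framed window lid, rad: 0 fully shut (level), 1.57 upright, up to 2.0 leaning back away from the nest. It stands open at the start; the stiff hinge holds it wherever it is left (about 2 N at its edge moves it).
- lid_hinge (a point): Middle of the lid's hinge line, on the cradle's +x wall, 46.5 mm above the cradle's underside; the hinge runs along the cradle's y. The lid is a flat plate 140 mm long (from the hinge, towards the cradle's -x when shut), 120 mm wide, 6 mm thick, with nothing standing out of it; when shut its free edge stands 10 mm proud of the front wall.
- lid_edge (a point): Middle of the lid's free edge, on the outer face (the upper one when shut).
- load_box: Fixed white electronic load, 160 (its x) x 200 (y) x 60 mm high; origin at the centre of its underside. The fader runs along its y on top, at x = -20 mm; the marker runs parallel, at x = +26 mm.
- fader (a joint): Position of the black fader on its track, m: 0 at the zero end (the load box's -y end), 0.12 at the far end; grows along the load box's +y. Stays where it is left; about 2 N moves it. Same zero and scale as the setpoint value, so the pointer is in line with the marker when the two values are equal.
- fader_top (a point): Centre of the top of the fader's black cap: a block 26 (load box x) x 18 (y) x 36 mm high standing on the box's top, with a white line across its top and a white pointer at its foot towards the marker.
- setpoint (a joint): Position of the red marker along its groove, m, same zero and direction as the fader. It is stiff and must not be moved.
- marker_top (a point): Centre of the top of the red marker, a small block 18 (load box x) x 8 (y) x 7 mm high on the load box's top, beside the fader's track.
- puck: Loose black round puck, diameter 70, 30 mm high; origin at the centre of its underside. Leave alone.
- jar: Loose amber jar, diameter 48, 60 mm high; origin at the centre of its underside. Leave alone.
- screwdriver: Loose red-handled screwdriver lying beyond the work. Leave alone.
There are look-alikes about, which are no part of the job. Of the things like the battery, leave any that is brown, pink or purple; of the rest the smaller one is meant.

How it is judged:
On the way, in this order (a step that is already met when the one before it is completed fails the run):
1. the battery pack lies flat in the nest (x of battery in the frame of nest between -0.008 and 0.008 m and y of battery in the frame of nest between -0.008 and 0.008 m and z of battery in the frame of nest below 0.004 m and angle between battery's own z axis and vertical below 0.08 rad and angle between the x axis of battery and the x axis of cradle, either way round below 0.2 rad), for 0.2 s.
2. the lid is fully shut over the pack (all of step 1 and value of joint lid below 0.05 rad), for 0.2 s.
3. with the lid shut, the fader is in line with the marker (all of step 2 and y of fader_top in the frame of marker_top between -0.004 and 0.004 m), for 0.2 s.
At the end, for the whole second after the job is handed in: The pack lies flat and still in the nest (within 8 mm of its middle, 0.2 rad of its direction, either way round), the lid is shut (within 0.05 rad), and the fader is at rest within 4 mm of the red marker, which is within 4 mm of where it was (all of step 3 and distance of marker_top from where it was at the start of the episode below 0.004 m and linear speed of battery below 0.02 m/s and velocity of joint fader between -0.01 and 0.01 m/s); the robot touches nothing.
It fails at once if the fader was raised (over 35 mm) while the lid was open (value of joint fader above 0.035 m and value of joint lid above 0.08 rad).
It fails at once if the fader ran more than 8 mm past the marker (y of fader_top in the frame of marker_top above 0.008 m).
It fails at once if the marker was moved by more than 4 mm (distance of marker_top from where it was at the start of the episode above 0.004 m).
It fails at once if another thing on the bench was pushed by 30 mm or more (screwdriver 40 mm) (distance of any of puck, jar from where it was at the start of the episode above 0.03 m or distance of screwdriver from where it was at the start of the episode above 0.04 m).
It also fails if it takes over 72 s, if anything falls off the work surface, if the arm or the gripper's body presses on something with over 40 N, if the wrist force passes 120 N, or if a joint passes its speed limit or range.

### The arm

A 6-joint arm with a two-finger parallel gripper is mounted at the origin on the work surface. World frame = base frame: x ahead of the robot, y to its left, z up, the work surface at z = 0. Lengths are in m, angles in rad, forces in N, time in s.
With the tool pointing down it reaches from about 0.375 to 0.9 m from the base axis. Payload 3.1 kg.
Tool frame: the origin (TCP) lies midway between the tips of the shut fingers; the grasp point (between the pads) lies 19 mm behind it; z points along the fingers, y is the line along which they close (so a half turn about z gives the same grasp; the last joint's range is limited). The gripper opens to 87 mm and grips with 3 to 60 N. Pads are 19 mm wide; open, the fingers measure 117 mm over their backs; the gripper's body (75 mm by 190 mm) begins 51 mm behind the grasp point.
Start: joints at [-1.468, 0.527, 1.433, -0, 1.181, -0.178], TCP at [0.174, -0.6, 0.223] pointing down, gripper open.
Joint ranges: [-3.08, 3.08], [-0.75, 2.2], [0.22, 2.44], [-1.43, 4.57], [0, 2.65], [-2.85, 2.85]. Speed limits (rad/s): [2.79, 2.79, 3.14, 3.14, 3.14, 3.14].

### API

Orientations are given as a unit quaternion [x, y, z, w].
In Python, from rig import robot gives the robot as it stands.
- The arm moves only by the shell command python3 -m jog 'ROWS' [FORCE]. ROWS is a JSON object of lists of equal length, an entry for each row: "dp": the shift along the tool's x, y, z in mm, a list of three; "delta_rot": the turn, a rotation vector about the tool's x, y, z in rad, a list of three; "gripper": the opening, from -1 (shut) to 1 (fully open). A call has 1 to 12 rows; each row is the pose to reach, as a shift and turn from the pose commanded when the call began, along the tool's axes at that moment; what a row does not reach only later rows make up. A row lasts 1/10 s, in which the tool goes at most 50 mm and 8.59 degrees, less where a joint would pass 70% of its speed; a pose out of reach is approached as far as the arm can. A call with a gripper value outside its range is refused whole. The fingers move at their own pace and stop on an object; FORCE is the grip in N (left out, the last holds). Time passes only in rows, so rows that repeat a pose let the fingers close. It gives the time, the measured TCP pose, the force, the opening and the grip force at its end, in the units of the state.
- robot.get_obs(): the state, without advancing time (a new reading comes with each control period).
- robot.camera(name): name is "scene" or "top" or "wrist"; returns the picture (384x512x3 uint8, red, green, blue); there is no depth.
- robot.camera_model(name): a dict with "fx", "fy", "cx", "cy" (pixels), "xyz" and "orientation" of the camera in the world; the wrist camera has in their place "T_tool_cam" (4x4, takes a point from camera to tool coordinates, whose origin is the TCP and whose axes are the flange's). Camera axes: x right, y down, z forward; pixel columns grow to the right and rows downward; lengths in m; the calibration is good to about 2 mm. A picture is of the moment at which its call begins: read the wrist's pose just before it. camera_model takes no time and is no camera call.
- robot.hand_in(): hands the job in; it is judged then, once.
Trained networks look in the newest picture that a camera, given by its name, has taken for a name from the list of things; names that differ only in an ending like _2 or _b are one class to them, and where a whole thing is asked for, a point or a joint stands for the part that bears it (a point fixed in the world has none). Each returns a list of dicts, best first, with "score" (0 to 1); they miss things now and then, are a little off and sometimes report something else, mostly with a low value. They report only what shows in the picture. A call takes as long as a camera call. They do not tell look-alikes from the thing itself.
- robot.search_frame(name, camera): "rect" ([left, top, right, bottom] in pixels, round what is visible of it).
The state is a dict: "time": time; "q": joint angles; "joint_velocities": joint speeds; "joint_torque": joint torques, N m; "position": TCP position; "tool_rot": TCP orientation; "ft_force": force on the tool from outside, world axes, zero at the start; "moment": the same for the moment, N m; "grip_width": finger opening in m; "grip_force": force on a finger pad.
Only numpy, scipy, OpenCV 4.12 (cv2) and the standard library are available. Lean on these libraries where they do the work, as an engineer would, in place of code of your own. Each camera call takes 0.05 s, during which the arm holds its last target. There are 200 camera calls.

## Working session

There is one attempt and no reset: what is moved stays moved. The work goes in short steps, Python scripts to look and compute and a shell command to move; the robot and the scene stay as the last step left them, time stands still between calls to the robot, and variables do not carry over. Pictures are saved under pics/ and viewed, at most 10 in all, crops included, and the job is handed in when it is done.

```bash
mkdir -p pics; ls
cat > h.py <<'E'
import numpy as np, cv2
from scipy.spatial.transform import Rotation as R
from rig import robot
def cam(n):
    m=robot.camera_model(n)
    if n=='wrist':
        o=robot.get_obs(); T=np.eye(4); T[:3,:3]=R.from_quat(o['tool_rot']).as_matrix(); T[:3,3]=o['position']
        T=T@np.array(m['T_tool_cam'])
    else:
        T=np.eye(4); T[:3,:3]=R.from_quat(m['orientation']).as_matrix(); T[:3,3]=m['xyz']
    return m,T
def ray(c,u,v):
    m,T=c; d=T[:3,:3]@np.array([(u-m['cx'])/m['fx'],(v-m['cy'])/m['fy'],1]); return T[:3,3],d/np.linalg.norm(d)
def atz(c,u,v,z):
    o,d=ray(c,u,v); return o+d*(z-o[2])/d[2]
def proj(c,p):
    m,T=c; q=T[:3,:3].T@(np.asarray(p)-T[:3,3]); return np.array([m['fx']*q[0]/q[2]+m['cx'],m['fy']*q[1]/q[2]+m['cy']])
def tri(*rays):
    A=np.zeros((3,3));b=np.zeros(3)
    for o,d in rays:
        P=np.eye(3)-np.outer(d,d);A+=P;b+=P@o
    p=np.linalg.solve(A,b)
    return p,[np.linalg.norm((np.eye(3)-np.outer(d,d))@(p-o)) for o,d in rays]
def snap(n,f):
    c=cam(n); im=robot.camera(n); cv2.imwrite(f'pics/{f}.png',im[:,:,::-1]); return c,im
E
python3 - <<'E'
from h import *
ims=[]
for n in('scene','top'):
    c,im=snap(n,n+'0'); ims.append(im)
    print(n,{k:np.round(v,3).tolist() for k,v in c[0].items()})
    for t in('battery','cradle','lid','load_box','fader','setpoint','puck','jar','screwdriver'):
        print(t,[(np.round(d['rect']).astype(int).tolist(),round(d['score'],2)) for d in robot.search_frame(t,n)])
im=np.hstack(ims)[:,:,::-1]
E
```

```text
pics
scene {'fx': 484.347, 'fy': 484.347, 'cx': 258.735, 'cy': 197.223, 'xyz': [1.45, -0.325, 1.248], 'orientation': [0.768, 0.547, -0.197, -0.267]}
battery [([251, 152, 290, 175], 0.94), ([294, 198, 318, 222], 0.88), ([274, 273, 301, 310], 0.85), ([255, 191, 272, 218], 0.78), ([286, 117, 331, 145], 0.55), ([266, 232, 291, 256], 0.33)]
cradle [([311, 149, 377, 191], 0.81), ([138, 183, 214, 250], 0.56)]
lid [([337, 145, 373, 182], 0.65)]
load_box [([138, 186, 215, 249], 0.9)]
fader [([152, 201, 161, 216], 0.63)]
setpoint []
puck [([270, 230, 291, 256], 0.71)]
jar [([244, 247, 262, 275], 0.72)]
screwdriver [([341, 210, 397, 234], 0.89)]
top {'fx': 448.705, 'fy': 448.705, 'cx': 256.383, 'cy': 189.658, 'xyz': [0.463, -0.031, 1.255], 'orientation': [-0.704, 0.708, -0.033, 0.033]}
battery [([239, 186, 261, 223], 0.96), ([122, 280, 173, 332], 0.86), ([244, 75, 277, 110], 0.69), ([193, 166, 224, 198], 0.57), ([198, 252, 243, 275], 0.56)]
cradle [([98, 180, 178, 256], 0.65)]
lid [([97, 178, 156, 210], 0.95)]
load_box []
fader [([144, 140, 182, 147], 0.7), ([369, 209, 379, 227], 0.54)]
setpoint []
puck [([238, 138, 261, 162], 0.65)]
jar [([283, 120, 299, 141], 0.85)]
screwdriver [([111, 140, 183, 145], 0.67)]
```

Run:
```python
import cv2
for n in('scene','top'):
    cv2.imwrite(f'pics/{n}0b.png',cv2.resize(cv2.imread(f'pics/{n}0.png'),(800,600),interpolation=cv2.INTER_CUBIC))
```

```text
(no output)
```

View pics/scene0b.png

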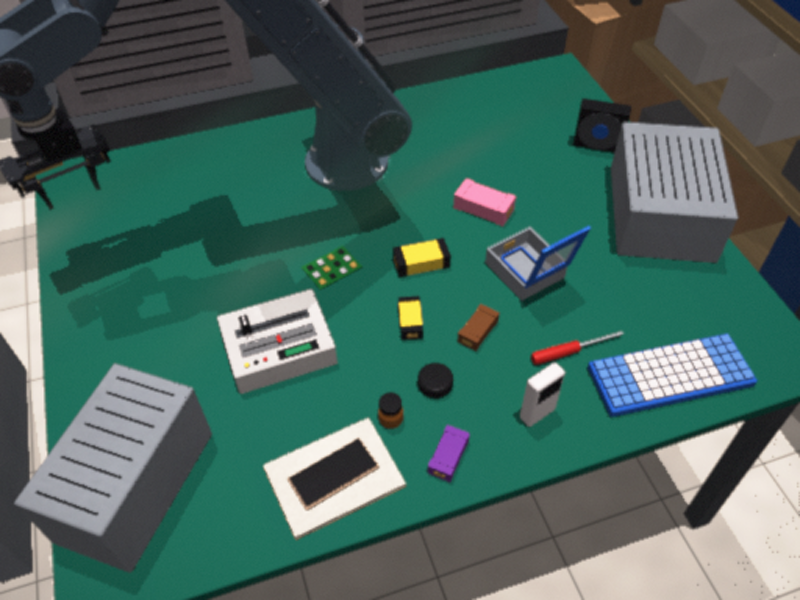

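View pics/top0b.png

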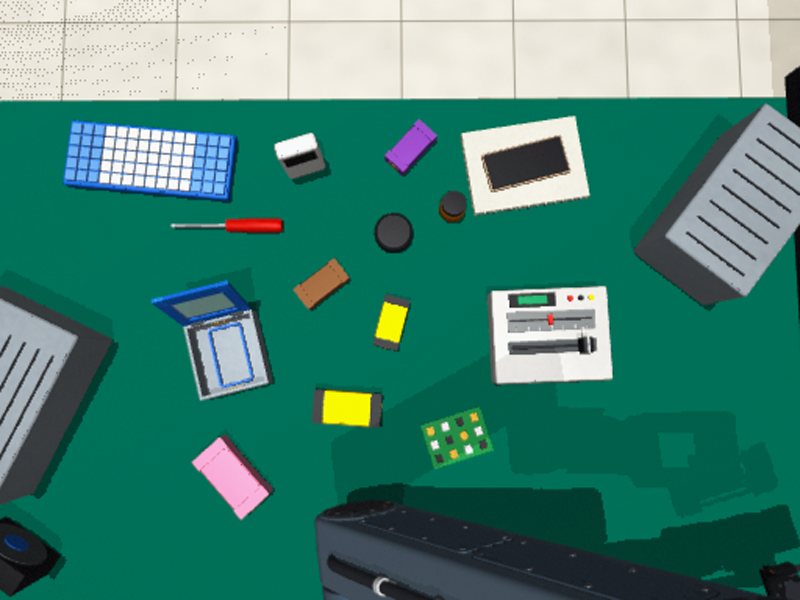

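The scene view shows the small yellow pack at about (410,318) in the 800 px picture, between the large yellow decoy (420,257) and the puck (435,380). The cradle is at (535,262) with its lid leaning back, and the load box is at (278,340). The top view agrees: pack (391,322), cradle (228,352), load box (550,335), fader (588,345), marker (550,320).

```bash
cat >> h.py <<'E'
def mask(im,kind):
    h=cv2.cvtColor(im,cv2.COLOR_RGB2HSV)
    return {'yellow':lambda:cv2.inRange(h,(22,120,100),(35,255,255)),'red':lambda:cv2.inRange(h,(0,150,100),(6,255,255))|cv2.inRange(h,(174,150,100),(180,255,255)),
     'blue':lambda:cv2.inRange(h,(100,120,60),(125,255,255)),'white':lambda:cv2.inRange(h,(0,0,190),(180,40,255)),'black':lambda:cv2.inRange(im,(0,0,0),(50,50,50))}[kind]()
def blobs(im,kind,amin=20):
    cs,_=cv2.findContours(mask(im,kind),cv2.RETR_EXTERNAL,cv2.CHAIN_APPROX_NONE)
    return [(cv2.minAreaRect(c),c) for c in sorted(cs,key=cv2.contourArea,reverse=True) if cv2.contourArea(c)>=amin]
E
python3 - <<'E'
from h import *
rr={}
for n in('scene','top'):
    c=cam(n); im=cv2.imread(f'pics/{n}0.png')[:,:,::-1].copy()
    for k in('yellow','red'):
        for r,_ in blobs(im,k,8)[:6]: print(n,k,np.round(r[0],1),np.round(r[1],1),round(r[2],1),np.round(atz(c,*r[0],.03),3))
c=cam('top'); s=512/800
for nm,pts,z in(('cradle',[(190,320),(201,399),(271,382),(252,309)],.046),('box',[(489,291),(606,288),(611,382),(493,383)],.06),('puck',[(394,232)],.03),('jar',[(452,203)],.06),('fader',[(590,344)],.096),('marker',[(550,320)],.067)):
    for p in pts: print(nm,np.round(atz(c,p[0]*s,p[1]*s,z),3))
m=robot.camera_model('wrist'); print(m); print(robot.get_obs()['tool_rot'])
E
```

```text
scene yellow [270.2 163.8] [18.5 25.8] 79.7 [0.394 0.064 0.03 ]
scene yellow [262. 200.] [16. 14.] 90.0 [ 0.533 -0.015  0.03 ]
scene red [355.8 224.7] [ 7.3 30.8] 74.1 [0.721 0.226 0.03 ]
top yellow [221.4 260.8] [30.4 21.4] 4.4 [0.385 0.063 0.03 ]
top yellow [250.  205.9] [16.  23.5] 14.0 [ 0.534 -0.015  0.03 ]
top yellow [275.  275.5] [5. 4.] 90.0 [ 0.345 -0.081  0.03 ]
top yellow [290.  290.5] [5. 4.] 90.0 [ 0.305 -0.121  0.03 ]
top yellow [296.5 278.4] [5.3 4.1] 76.0 [ 0.337 -0.139  0.03 ]
top yellow [303.1 266.7] [4.9 4. ] 63.4 [ 0.368 -0.157  0.03 ]
top red [161.5 143.5] [ 7. 35.] 90.0 [0.708 0.23  0.03 ]
top red [352. 204.] [6. 2.] 90.0 [ 0.537 -0.294  0.03 ]
cradle [0.538 0.332 0.046]
cradle [0.402 0.31  0.046]
cradle [0.431 0.191 0.046]
cradle [0.556 0.225 0.046]
box [ 0.584 -0.184  0.06 ]
box [ 0.588 -0.385  0.06 ]
box [ 0.428 -0.388  0.06 ]
box [ 0.427 -0.188  0.06 ]
puck [ 0.693 -0.021  0.03 ]
jar [ 0.737 -0.122  0.06 ]
fader [ 0.491 -0.344  0.096]
marker [ 0.533 -0.286  0.067]
{'fx': 297.21555239452664, 'fy': 297.21555239452664, 'cx': 259.9660439442481, 'cy': 189.29340137020142, 'T_tool_cam': array([[-5.04870442e-04, -9.61973025e-01, -2.73144000e-01,
         7.53486074e-02],
       [ 9.99999843e-01, -5.52498643e-04,  9.74519968e-05,
        -9.74797233e-05],
       [-2.44657881e-04, -2.73143907e-01,  9.61973152e-01,
        -1.61031213e-01],
       [ 0.00000000e+00,  0.00000000e+00,  0.00000000e+00,
         1.00000000e+00]])}
[ 9.90089788e-01  1.40435793e-01 -2.40478285e-06  3.75928450e-06]
```

```bash
python3 -m jog '{"dp":[[40,-20,0],[85,-44,0],[130,-67,0],[175,-90,0],[220,-113,0],[265,-137,0],[310,-160,0],[350,-180,0],[387,-200,0],[387,-200,0],[387,-200,0],[387,-200,0]],"delta_rot":[[0,0,0.03],[0,0,0.06],[0,0,0.09],[0,0,0.12],[0,0,0.15],[0,0,0.18],[0,0,0.21],[0,0,0.24],[0,0,0.28],[0,0,0.28],[0,0,0.28],[0,0,0.28]],"gripper":[1,1,1,1,1,1,1,1,1,1,1,1]}'
python3 - <<'E'
from h import *
c,im=snap('wrist','w_box'); np.save('pics/w_box_T',c[1])
for t in('load_box','fader','setpoint'): print(t,[(np.round(d['rect'],1).tolist(),round(d['score'],2)) for d in robot.search_frame(t,'wrist')])
E
```

```text
time: 2.2
position: [0.4893, -0.3014, 0.2225]
tool_rot: [1.0, 0.001, -0.0, 0.0]
ft_force: [0.3, -0.1, -0.5]
grip_width: 0.0871
grip_force: 0.0
load_box [([150.2, 78.3, 340.3, 227.6], 0.75)]
fader [([287.6, 148.7, 312.1, 196.8], 0.93), ([149.5, 76.2, 342.5, 226.4], 0.3)]
setpoint [([241.9, 127.8, 253.3, 142.1], 0.55)]
```

View pics/w_box.png

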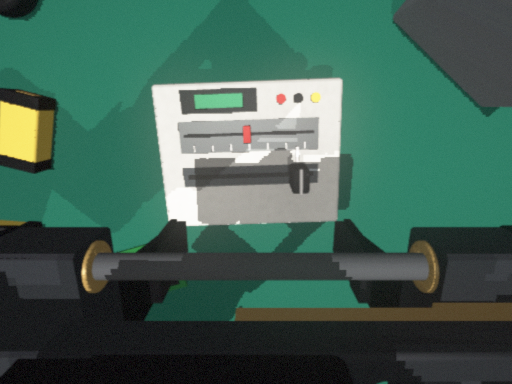

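Wrist view: the load box is square to the image. The red marker is at (247,134), the fader cap spans (288–312, 149–197) with its pointer at about (297,152), and the corners of the box's top are at (155,87), (340,79), (338,223) and (168,226). Next stop is the pack.

```bash
python3 -m jog '{"dp":[[7,-48,0],[14,-95,0],[21,-140,0],[28,-185,0],[35,-230,0],[40,-260,0],[44,-287,0],[44,-287,0],[44,-287,0]],"delta_rot":[[0,0,0.03],[0,0,0.06],[0,0,0.09],[0,0,0.12],[0,0,0.16],[0,0,0.2],[0,0,0.245],[0,0,0.245],[0,0,0.245]],"gripper":[1,1,1,1,1,1,1,1,1]}'
python3 - <<'E'
from h import *
c,im=snap('wrist','w_bat'); np.save('pics/w_bat_T',c[1])
print([(np.round(d['rect'],1).tolist(),round(d['score'],2)) for d in robot.search_frame('battery','wrist')])
for r,_ in blobs(im,'yellow',100): print(np.round(r[0],1),np.round(r[1],1),round(r[2],1),np.round(atz(c,*r[0],.03),4))
E
```

```text
time: 3.3
position: [0.5334, -0.014, 0.2226]
tool_rot: [0.993, -0.121, 0.0, 0.0]
ft_force: [-0.4, 0.1, 0.6]
grip_width: 0.0868
grip_force: 0.0
[([245.0, 129.9, 281.6, 202.4], 0.84), ([184.5, 277.1, 279.6, 314.3], 0.83), ([113.0, 97.8, 189.2, 180.2], 0.71), ([506.8, 104.9, 512.0, 122.9], 0.5)]
[262.  168.5] [51. 36.] 90.0 [ 0.5339 -0.0164  0.03  ]
[231.5 290.7] [30.7 62.2] 81.9 [0.3783 0.0648 0.03  ]
```

View pics/w_bat.png

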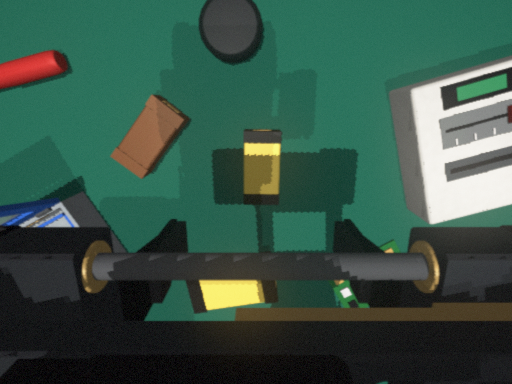

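The pack is at (262,167), its long side along the image's vertical, so the tool is already aligned with it. The decoys (brown, large yellow) are clear of the fingers. I'll triangulate its height against the top view and measure the cradle.

Run:
```python
from h import *
ct=cam('top'); cw=(robot.camera_model('wrist'),np.load('pics/w_bat_T.npy')); cs=cam('scene')
print('bat wrist+top',tri(ray(cw,262.5,168),ray(ct,250,205.9)))
im=cv2.imread('pics/w_bat.png')[:,:,::-1].copy()
g=cv2.cvtColor(im,cv2.COLOR_RGB2GRAY); m=mask(im,'yellow'); 
ys,xs=np.where(m[120:210,235:295]); print(xs.min()+235,xs.max()+235,ys.min()+120,ys.max()+120)
for u,v in((245,142),(281,142),(245,193),(281,193),(245,203),(281,203)): print(u,v,np.round(atz(cw,u,v,.03),4))
o=robot.get_obs();T=R.from_quat(o['tool_rot']).as_matrix();print(T.round(4),o['position'])
```

```text
bat wrist+top (array([ 0.53370466, -0.01578329,  0.02609474]), [np.float64(0.0012242214285028577), np.float64(0.001224221428502869)])
244 280 143 194
245 142 [ 0.5698 -0.0045  0.03  ]
281 142 [ 0.5596 -0.0459  0.03  ]
245 193 [0.5089 0.0115 0.03  ]
281 193 [ 0.4981 -0.0319  0.03  ]
245 203 [0.4963 0.0148 0.03  ]
281 203 [ 0.4854 -0.029   0.03  ]
[[ 9.703e-01 -2.420e-01  1.000e-04]
 [-2.420e-01 -9.703e-01 -5.000e-04]
 [ 2.000e-04  5.000e-04 -1.000e+00]] [ 0.53343814 -0.01487675  0.22257471]
```

Run:
```python
import cv2
t=cv2.imread('pics/top0.png')[165:265,85:190]; s=cv2.imread('pics/scene0.png')[135:205,300:390]
a=cv2.resize(t,(400,381),interpolation=cv2.INTER_CUBIC); b=cv2.resize(s,(400,311),interpolation=cv2.INTER_CUBIC)
b=cv2.copyMakeBorder(b,0,70,0,0,cv2.BORDER_CONSTANT)
import numpy as np; cv2.imwrite('pics/cr.png',np.hstack([a,b]))
```

```text
(no output)
```

View pics/cr.png

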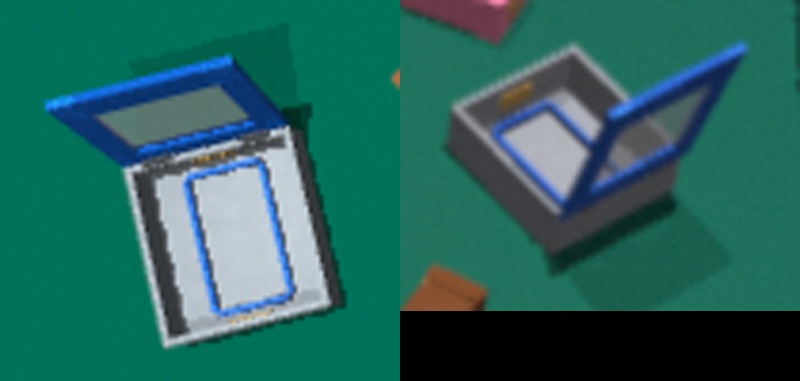

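The cradle crop shows the lid leaning back and the nest (blue rim) about square to the cradle. In the top view the walls' upper corners sit at about (125,170), (165,345), (340,305) and (285,125) of the crop. Pack centre is (0.5335, −0.016), height ≈0.03 as it should be. Grasping it.

```bash
python3 -m jog '{"dp":[[0,1.5,45],[0,1.5,90],[0,1.5,135],[0,1.5,175],[0,1.5,200],[0,1.5,210],[0,1.5,210],[0,1.5,210],[0,1.5,210],[0,1.5,210],[0,1.5,210],[0,1.5,210]],"delta_rot":[[0,0,0],[0,0,0],[0,0,0],[0,0,0],[0,0,0],[0,0,0],[0,0,0],[0,0,0],[0,0,0],[0,0,0],[0,0,0],[0,0,0]],"gripper":[1,1,1,1,1,1,1,-1,-1,-1,-1,-1]}' 20
python3 - <<'E'
from h import *
ct=cam('top'); cs=cam('scene')
def t(u,v): return u*105/400+85, v*100/381+165
def s(u,v): return u*90/400+300, v*70/311+135
f=lambda p:np.round(p,4)
print('top corners z.046'); P=[atz(ct,*t(*p),.046) for p in((125,172),(165,347),(342,306),(291,125))]
for p in P: print(f(p))
print('scene walls'); 
for p in((453,107),(575,47),(553,242)): print(f(atz(cs,*s(p[0]-400,p[1]),.046)))
print('nest rim z.014'); N=[atz(ct,*t(*p),.014) for p in((185,180),(217,314),(294,294),(263,158))]
for p in N: print(f(p))
print('centre',f(np.mean(N,0)))
print('lid edge corners'); 
for a,b in(((47,105),(612-400,113)),((232,60),(745-400,45))): print(tri(ray(ct,*t(*a)),ray(cs,*s(*b))))
E
```

```text
time: 4.6
position: [0.5334, -0.0149, 0.0132]
tool_rot: [0.993, -0.121, 0.001, 0.0]
ft_force: [-0.8, 0.1, 0.3]
grip_width: 0.055
grip_force: 0.0
top corners z.046
[0.5233 0.3415 0.046 ]
[0.4005 0.3107 0.046 ]
[0.4283 0.1869 0.046 ]
[0.556  0.2245 0.046 ]
scene walls
[0.4341 0.1993 0.046 ]
[0.4065 0.314  0.046 ]
[0.5819 0.2154 0.046 ]
nest rim z.014
[0.5189 0.3077 0.014 ]
[0.4222 0.2827 0.014 ]
[0.4362 0.2274 0.014 ]
[0.5345 0.2513 0.014 ]
centre [0.4779 0.2673 0.014 ]
lid edge corners
(array([0.55254588, 0.31355089, 0.14160115]), [np.float64(0.0483775427423707), np.float64(0.048377542742370806)])
(array([0.60004577, 0.26697177, 0.23621795]), [np.float64(0.04884670981638217), np.float64(0.04884670981638215)])
```

```bash
python3 -m jog '{"dp":[[0,0,0],[0,0,0],[0,0,0],[0,0,0]],"delta_rot":[[0,0,0],[0,0,0],[0,0,0],[0,0,0]],"gripper":[-1,-1,-1,-1]}' 20 | grep grip
python3 -m jog '{"dp":[[0,0,-40],[0,0,-85],[0,0,-130],[0,0,-175],[-10,-25,-205],[-30,-65,-209],[-50,-105,-209],[-70,-150,-209],[-90,-192,-209],[-110,-232,-209],[-122,-260,-209],[-122,-260,-209]],"delta_rot":[[0,0,0],[0,0,0],[0,0,0],[0,0,0],[0,0,-0.05],[0,0,-0.13],[0,0,-0.2],[0,0,-0.28],[0,0,-0.36],[0,0,-0.43],[0,0,-0.49],[0,0,-0.49]],"gripper":[-1,-1,-1,-1,-1,-1,-1,-1,-1,-1,-1,-1]}'
python3 -m jog '{"dp":[[0,0,0],[0,0,0]],"delta_rot":[[0,0,0],[0,0,0]],"gripper":[-1,-1]}'
python3 - <<'E'
from h import *
c,im=snap('wrist','w_cr'); np.save('pics/w_cr_T',c[1])
for t in('cradle','lid','battery'):print(t,[(np.round(d['rect'],1).tolist(),round(d['score'],2)) for d in robot.search_frame(t,'wrist')])
E
```

```text
grip_width: 0.0437
grip_force: 20.0
time: 6.2
position: [0.4752, 0.2703, 0.2205]
tool_rot: [0.992, 0.126, -0.001, -0.001]
ft_force: [-0.5, -0.7, -2.2]
grip_width: 0.0438
grip_force: 20.0
time: 6.4
position: [0.4769, 0.2658, 0.2208]
tool_rot: [0.992, 0.123, -0.001, 0.0]
ft_force: [1.1, -0.9, -2.2]
grip_width: 0.0437
grip_force: 20.0
cradle [([158.9, 58.5, 352.3, 222.1], 0.79)]
lid []
battery [([368.7, 59.0, 465.7, 131.5], 0.73), ([213.7, 158.7, 307.1, 307.7], 0.57), ([201.9, 278.1, 221.0, 307.2], 0.57)]
```

View pics/w_cr.png

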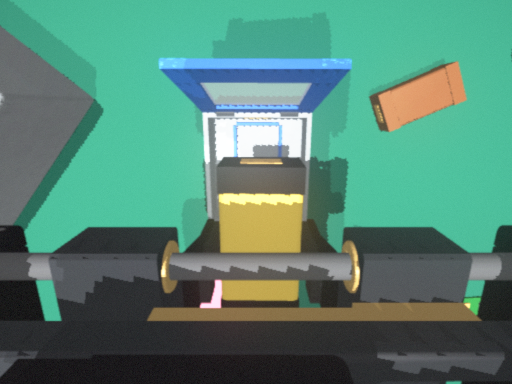

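The wrist view shows the held pack (columns 218–303), the far end of the nest rim at (236–281, 124), the cradle's side walls at columns 207 and 307, and the lid's free edge from (162,66) to (355,66).

```bash
python3 - <<'E'
from h import *
ct=cam('top'); cw=(robot.camera_model('wrist'),np.load('pics/w_cr_T.npy')); cs=cam('scene')
o=robot.get_obs();Rt=R.from_quat(o['tool_rot']).as_matrix();p0=np.array(o['position']);print(Rt.round(4),p0)
def t(u,v): return u*105/400+85, v*100/381+165
def s(u,v): return (u-400)*90/400+300, v*70/311+135
f=lambda p:np.round(p,4)
for a,b,w in(((47,105),(745,45),(162,66)),((232,60),(612,113),(355,66))):
  p,e=tri(ray(ct,*t(*a)),ray(cs,*s(*b)),ray(cw,*w)); print('lid',f(p),f(e))
im=cv2.imread('pics/w_cr.png')[:,:,::-1].copy(); m=mask(im,'blue')
for v in (122,126,130,134,140,145,150): 
  x=np.where(m[v,225:295])[0]+225; print(v,x.min() if len(x) else 0,x.max() if len(x) else 0,end=' | ')
x=np.where(m[112:150,258])[0]+112; print('rows',x)
for u,v in((236,124),(281,124)): 
  q=atz(cw,u,v,.014); print('rim',f(q),'tool',f(Rt.T@(q-p0)))
# nest rim expected, other corners from top in tool frame
for pt in((185,180),(217,314),(294,294),(263,158)):
  q=atz(ct,*t(*pt),.014); print('top rim tool',f(Rt.T@(q-p0)))
for x in(45,):
  for z in(-18,12): print('pack corner proj',[f(proj(cw,p0+Rt@np.array([x,y,z])/1000)) for y in(-22,22)])
E
python3 - <<'E'
import cv2
cv2.imwrite('pics/cr2.png',cv2.resize(cv2.imread('pics/w_cr.png')[50:220,150:365],(758,600),interpolation=cv2.INTER_CUBIC))
E
```

```text
[[ 9.702e-01  2.424e-01 -4.000e-04]
 [ 2.424e-01 -9.702e-01 -2.000e-04]
 [-5.000e-04  1.000e-04 -1.000e+00]] [0.47755038 0.26565667 0.22142175]
lid [0.5591 0.3521 0.1787] [0.0012 0.003  0.0021]
lid [0.5881 0.2349 0.1825] [0.0018 0.0043 0.0027]
122 0 0 | 126 0 0 | 130 0 0 | 134 0 0 | 140 0 0 | 145 279 280 | 150 0 0 | rows []
rim [0.5211 0.3067 0.014 ] tool [ 0.0523 -0.0293  0.2074]
rim [0.5343 0.2539 0.014 ] tool [0.0523 0.0251 0.2074]
top rim tool [ 0.0504 -0.0308  0.2074]
top rim tool [-0.0495 -0.03    0.2074]
top rim tool [-0.0493  0.027   0.2074]
top rim tool [0.0519 0.0277 0.2074]
pack corner proj [array([215.8807, 168.3338]), array([305.9932, 168.371 ])]
pack corner proj [array([223.1561, 157.7458]), array([298.3259, 157.779 ])]
```

View pics/cr2.png

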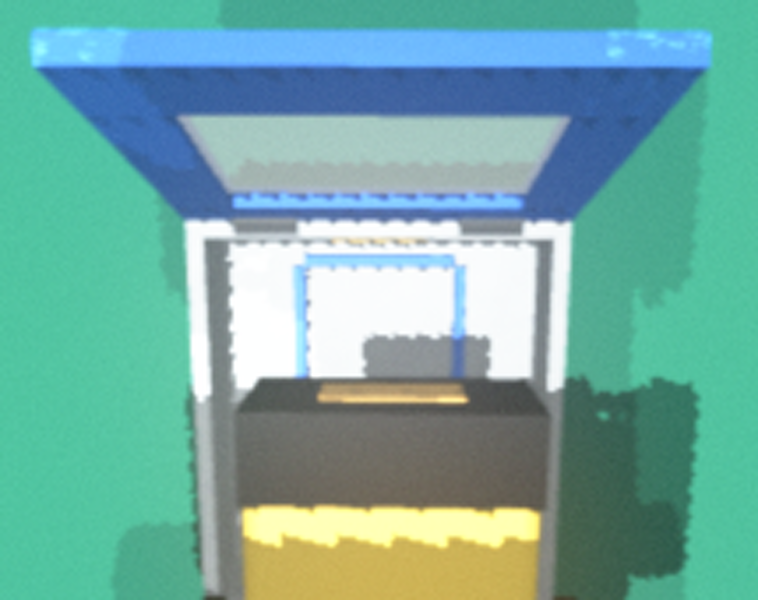

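Estimates of the nest relative to the tool: x ≈ +1 mm, y ≈ −2.5 mm, angles aligned, lid at about 1.83 rad. So I shift by (0.5, −2.6) mm and descend in two steps.

```bash
python3 -m jog '{"dp":[[0.5,-2.6,20],[0.5,-2.6,60],[0.5,-2.6,100],[0.5,-2.6,140],[0.5,-2.6,165],[0.5,-2.6,180],[0.5,-2.6,180],[0.5,-2.6,180]],"delta_rot":[[0,0,0],[0,0,0],[0,0,0],[0,0,0],[0,0,0],[0,0,0],[0,0,0],[0,0,0]],"gripper":[-1,-1,-1,-1,-1,-1,-1,-1]}'
python3 -m jog '{"dp":[[0,0,4],[0,0,8],[0,0,12],[0,0,16],[0,0,18],[0,0,20],[0,0,20],[0,0,20]],"delta_rot":[[0,0,0],[0,0,0],[0,0,0],[0,0,0],[0,0,0],[0,0,0],[0,0,0],[0,0,0]],"gripper":[-1,-1,-1,-1,-1,-1,-1,-1]}'
```

```text
time: 7.4
position: [0.4778, 0.2691, 0.0418]
tool_rot: [0.992, 0.123, 0.0, -0.0]
ft_force: [0.1, 0.2, -3.0]
grip_width: 0.044
grip_force: 20.0
time: 8.2
position: [0.4771, 0.2694, 0.0215]
tool_rot: [0.992, 0.123, -0.0, 0.0]
ft_force: [0.8, 0.6, -2.9]
grip_width: 0.0438
grip_force: 20.0
```

No contact at 2 mm above the nest floor, so the pack has entered the rim. Lowering, releasing and retreating.

```bash
python3 -m jog '{"dp":[[0,0,1],[0,0,2],[0,0,2.4],[0,0,2.4],[0,0,2.4],[0,0,2.4],[0,0,2.4],[0,0,2.4]],"delta_rot":[[0,0,0],[0,0,0],[0,0,0],[0,0,0],[0,0,0],[0,0,0],[0,0,0],[0,0,0]],"gripper":[-1,-1,-1,-1,0.4,0.4,0.4,0.4]}'
python3 -m jog '{"dp":[[0,0,-10],[0,0,-30],[0,0,-60],[0,0,-100],[0,0,-140],[0,0,-180],[0,0,-200],[0,0,-200],[0,0,-200]],"delta_rot":[[0,0,0],[0,0,0],[0,0,0],[0,0,0],[0,0,0],[0,0,0],[0,0,0],[0,0,0],[0,0,0]],"gripper":[0.4,0.4,0.4,0.4,0.4,0.4,0.4,0.4,0.4]}'
python3 - <<'E'
from h import *
c,im=snap('wrist','w_n'); np.save('pics/w_n_T',c[1])
cv2.imwrite('pics/w_nb.png',cv2.resize(im[40:240,140:380,::-1],(720,600),interpolation=cv2.INTER_CUBIC))
E
```

```text
time: 9.0
position: [0.4774, 0.2695, 0.0194]
tool_rot: [0.992, 0.123, 0.0, -0.0]
ft_force: [0.4, 0.5, -0.1]
grip_width: 0.0599
grip_force: 0.0
time: 9.9
position: [0.4768, 0.2693, 0.2196]
tool_rot: [0.992, 0.123, 0.0, -0.0]
ft_force: [-0.4, -0.7, -0.2]
grip_width: 0.0612
grip_force: 0.0
```

View pics/w_nb.png

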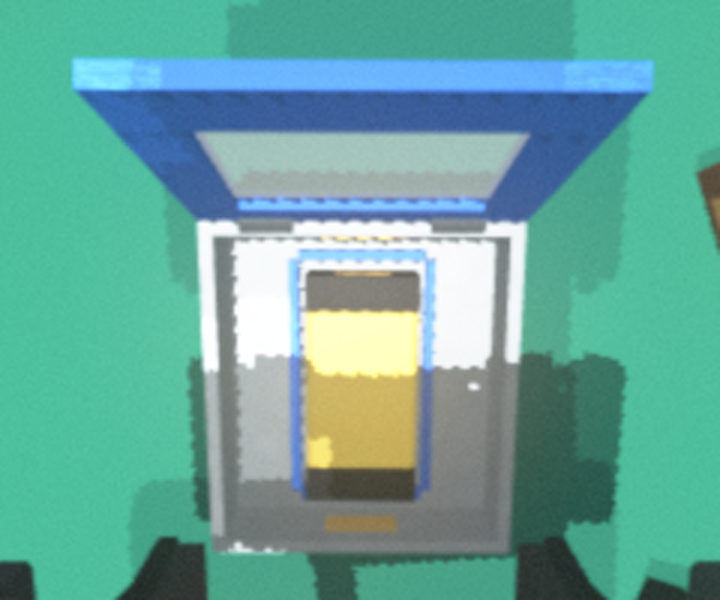

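The pack lies flat and centred inside the blue rim: pack at columns 303–420 of the crop, rim at 293–435. Now the lid. I shut the fingers, go over and behind it, then push its outer face along the arc.

```bash
python3 -m jog '{"dp":[[0,0,-25],[10,0,-40],[50,0,-45],[95,0,-45],[135,0,-45],[140,0,-30],[140,0,10],[140,0,50],[140,0,70],[140,0,70],[140,0,70]],"delta_rot":[[0,0,0],[0,0,0],[0,0,0],[0,0,0],[0,0,0],[0,0,0],[0,0,0],[0,0,0],[0,0,0],[0,0,0],[0,0,0]],"gripper":[-1,-1,-1,-1,-1,-1,-1,-1,-1,-1,-1]}'
python3 -m jog '{"dp":[[-10,0,0],[-20,0,0],[-30,0,0],[-40,0,0],[-50,0,0],[-60,0,0],[-60,0,0]],"delta_rot":[[0,0,0],[0,0,0],[0,0,0],[0,0,0],[0,0,0],[0,0,0],[0,0,0]],"gripper":[-1,-1,-1,-1,-1,-1,-1]}'
```

```text
time: 11.05
position: [0.6117, 0.3033, 0.1477]
tool_rot: [0.992, 0.123, -0.002, 0.0]
ft_force: [-0.0, 0.7, 0.2]
grip_width: 0.0003
grip_force: 0.0
time: 11.75
position: [0.5526, 0.2885, 0.1492]
tool_rot: [0.992, 0.123, -0.001, 0.0]
ft_force: [-0.3, -0.3, -0.6]
grip_width: 0.0005
grip_force: 0.0
```

```bash
python3 -m jog '{"dp":[[-12,0,0],[-24,0,0],[-38,0,1],[-53,0,5],[-63,0,11],[-74,0,18],[-84,0,27],[-92,0,37],[-99,0,48],[-105,0,59],[-105,0,59]],"delta_rot":[[0,0,0],[0,0,0],[0,0,0],[0,0,0],[0,0,0],[0,0,0],[0,0,0],[0,0,0],[0,0,0],[0,0,0],[0,0,0]],"gripper":[-1,-1,-1,-1,-1,-1,-1,-1,-1,-1,-1]}'
python3 -m jog '{"dp":[[-2,0,7],[-4,0,14],[-6,0,21],[-8,0,28],[-8,0,32],[-8,0,35],[-8,0,37],[-8,0,37]],"delta_rot":[[0,0,0],[0,0,0],[0,0,0],[0,0,0],[0,0,0],[0,0,0],[0,0,0],[0,0,0]],"gripper":[-1,-1,-1,-1,-1,-1,-1,-1]}'
```

```text
time: 12.85
position: [0.4504, 0.2625, 0.0885]
tool_rot: [0.992, 0.123, -0.003, 0.001]
ft_force: [-0.1, 0.0, 0.3]
grip_width: 0.0001
grip_force: 0.0
time: 13.65
position: [0.445, 0.2613, 0.0531]
tool_rot: [0.992, 0.123, -0.0, 0.0]
ft_force: [0.9, -0.6, -0.3]
grip_width: 0.0005
grip_force: 0.0
```

Run:
```python
from h import *
for n in('top','scene'):
    c,im=snap(n,n+'_lid1')
    print(n,[(np.round(d['rect'],1).tolist(),round(d['score'],2)) for d in robot.search_frame('lid',n)])
    for r,k in blobs(im,'blue',15)[:6]: print(np.round(r[0]),np.round(r[1]),round(r[2]),cv2.boundingRect(k))
    cc=np.array([.4774,.2695,0]);X=np.array([.97,.242,0]);Y=np.array([-.242,.97,0]);Z=np.array([0,0,1])
    for th in(0,.3,1.0,1.83):
        print(th,[proj(c,cc+X*(.065-.14*np.cos(th)+.006*np.sin(th))+Y*y+Z*(.0465+.14*np.sin(th)+.006*np.cos(th))).round() .tolist() for y in(-.06,.06)])
```

```text
top [([116.8, 197.6, 172.2, 258.2], 0.87)]
[ 96. 102.] [108.  43.] 5 (40, 77, 112, 52)
[140. 213.] [22. 45.] 77 (117, 198, 48, 23)
[157. 250.] [ 4. 29.] 76 (143, 246, 29, 10)
0 [[172.0, 249.0], [128.0, 260.0]]
0.3 [[168.0, 246.0], [123.0, 258.0]]
1.0 [[156.0, 223.0], [108.0, 235.0]]
1.83 [[145.0, 177.0], [96.0, 190.0]]
scene [([309.0, 145.4, 362.7, 181.6], 0.83), ([154.0, 200.6, 160.3, 215.7], 0.21)]
[430. 239.] [ 38. 104.] 78 (376, 213, 109, 54)
[337. 162.] [46. 31.] 45 (310, 146, 54, 37)
[504.   6.] [12. 15.] 90 (496, 0, 16, 13)
[384.  84.] [9. 9.] 90 (379, 79, 10, 10)
0 [[309.0, 155.0], [336.0, 141.0]]
0.3 [[311.0, 148.0], [339.0, 134.0]]
1.0 [[324.0, 143.0], [354.0, 129.0]]
1.83 [[348.0, 162.0], [378.0, 146.0]]
```

The lid is down to near level. Pressing gently until it bottoms.

```bash
python3 -m jog '{"dp":[[-2,0,1],[-4,0,2],[-4,0,3],[-4,0,4],[-4,0,5],[-4,0,5]],"delta_rot":[[0,0,0],[0,0,0],[0,0,0],[0,0,0],[0,0,0],[0,0,0]],"gripper":[-1,-1,-1,-1,-1,-1]}'
```

```text
time: 14.45
position: [0.445, 0.2613, 0.0525]
tool_rot: [0.992, 0.123, 0.005, -0.001]
ft_force: [-1.5, -1.7, 30.0]
grip_width: 0.0002
grip_force: 14.8
```

The lid resists at z = 52.5 mm with 30 N, exactly the level-lid height, so it is shut. Lifting clear, and measuring the load box from the earlier views.

```bash
python3 -m jog '{"dp":[[0,0,-15],[0,0,-60],[0,0,-110],[0,0,-150],[0,30,-160],[0,75,-170],[0,120,-175],[0,165,-175],[0,165,-175]],"delta_rot":[[0,0,0],[0,0,0],[0,0,0],[0,0,0],[0,0,0],[0,0,0],[0,0,0],[0,0,0],[0,0,0]],"gripper":[-1,-1,-1,-1,-1,-1,-1,-1,-1]}'
python3 - <<'E'
from h import *
f=lambda p:np.round(p,4)
o=robot.get_obs();print('q',f(o['q']),f(R.from_quat(o['tool_rot']).as_matrix()))
cw=(robot.camera_model('wrist'),np.load('pics/w_box_T.npy'))
im=cv2.imread('pics/w_box.png')[:,:,::-1].copy()
for r,k in blobs(im,'red',15): print('red',f(r[0]),f(r[1]),cv2.boundingRect(k),f(atz(cw,*r[0],.067)))
box=[(155,87),(341,79),(338,223),(168,226)]
for p in box: print('corner',f(atz(cw,*p,.06)))
for p in((300,149),(303,192),(288,149),(312,197)): print('fader px',p,f(atz(cw,*p,.096)),f(atz(cw,*p,.06)))
cv2.imwrite('pics/wb_crop.png',cv2.resize(im[70:235,145:350,::-1],(745,600),interpolation=cv2.INTER_CUBIC))
E
```

```text
time: 15.35
position: [0.4835, 0.0958, 0.2236]
tool_rot: [0.993, 0.12, 0.001, 0.001]
ft_force: [-0.0, -0.1, 0.6]
grip_width: 0.0004
grip_force: 0.0
q [-0.0304  0.3484  1.7573 -0.002   1.0333  1.3008] [[ 0.9712  0.2383  0.0025]
 [ 0.2383 -0.9712 -0.0018]
 [ 0.002   0.0024 -1.    ]]
corner [ 0.5822 -0.193   0.06  ]
corner [ 0.5901 -0.3841  0.06  ]
corner [ 0.4317 -0.3925  0.06  ]
corner [ 0.4278 -0.1934  0.06  ]
fader px (300, 149) [ 0.5235 -0.3399  0.096 ] [ 0.5183 -0.3448  0.06  ]
fader px (303, 192) [ 0.4801 -0.3446  0.096 ] [ 0.4695 -0.3501  0.06  ]
fader px (288, 149) [ 0.5235 -0.3283  0.096 ] [ 0.5183 -0.3317  0.06  ]
fader px (312, 197) [ 0.4748 -0.3539  0.096 ] [ 0.4636 -0.3606  0.06  ]
```

View pics/wb_crop.png

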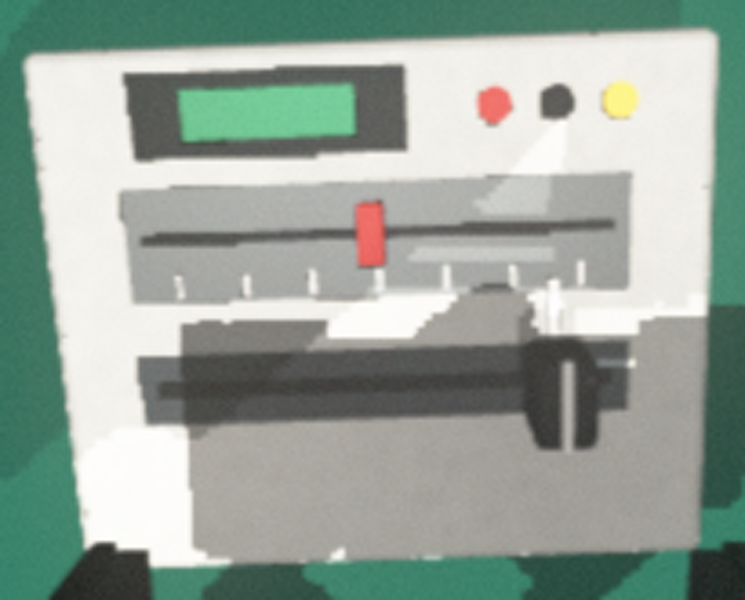

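The crop shows the red marker at (370,233), 0.06 on the ticks. The fader pointer is at (553,308) and the cap's white line at (567, 362–450). Computing positions and the move.

Run:
```python
from h import *
f=lambda p:np.round(p,4)
cw=(robot.camera_model('wrist'),np.load('pics/w_box_T.npy')); k=745/205
P=lambda u,v,z:atz(cw,145+u/k,70+v/k,z)
t0,t6=P(581,272,.06),P(181,287,.06); d=t6-t0; print('ticks',f(t0),f(t6),np.linalg.norm(d),'ang',np.arctan2(-d[0],d[1]))
g=P(157,391,.06)-P(535,383,.06); print('groove ang',np.arctan2(-g[0],g[1]))
m=P(370,233,.067); ptr=P(553,308,.062); cap=P(567.5,406,.096); print('marker',f(m),'ptr',f(ptr),'cap',f(cap))
a=np.arctan2(-d[0],d[1]); Y=np.array([-np.sin(a),np.cos(a),0]); X=np.array([np.cos(a),np.sin(a),0])
print('cap-marker in box: x',(cap-m)@X,'y',(cap-m)@Y,' ptr y',(ptr-m)@Y, 'tick0 y',(t0-m)@Y)
# cap top height: top view line + wrist
ct=cam('top'); im=cv2.imread('pics/top0.png')
print('cap tri',tri(ray(ct,590*.64,344*.64),ray(cw,145+567.5/k,70+406/k)),'marker tri',tri(ray(ct,352,204.5),ray(cw,145+370/k,70+233/k)))
o=robot.get_obs();Rt=R.from_quat(o['tool_rot']).as_matrix();print('shift tool mm',f(Rt.T@(np.r_[cap[:2],.2236]-o['position'])*1000),'turn z',-(np.pi/2+a-np.arctan2(Rt[1,0],Rt[0,0])))
```

```text
ticks [ 0.5229 -0.3499  0.06  ] [ 0.5183 -0.2302  0.06  ] 0.11982643171569704 ang 0.03814013064534536
groove ang 0.022368485418837198
marker [ 0.535  -0.2873  0.067 ] ptr [ 0.5124 -0.3417  0.062 ] cap [ 0.4908 -0.3423  0.096 ]
cap-marker in box: x -0.04624878345480756 y -0.053259609010209014  ptr y -0.05345614867390017 tick0 y -0.06208986545361508
cap tri (array([ 0.49130444, -0.34261742,  0.0995665 ]), [np.float64(0.0008838128701753056), np.float64(0.0008838128701752287)]) marker tri (array([ 0.53415912, -0.28710446,  0.05978523]), [np.float64(0.0001631698397579652), np.float64(0.00016316983975822773)])
shift tool mm [-97.2674 427.2444   0.8042] turn z -1.3683516935381852
```

```bash
python3 -m jog '{"dp":[[-9,40,0],[-18,80,0],[-27,120,0],[-36,160,0],[-45,200,0],[-55,240,0],[-64,280,0],[-73,320,0],[-82,360,0],[-91,400,0],[-97,427,0],[-97,427,0]],"delta_rot":[[0,0,-0.12],[0,0,-0.25],[0,0,-0.37],[0,0,-0.5],[0,0,-0.62],[0,0,-0.75],[0,0,-0.87],[0,0,-1.0],[0,0,-1.12],[0,0,-1.25],[0,0,-1.36],[0,0,-1.36]],"gripper":[-1,-1,-1,-1,0.05,0.05,0.05,0.05,0.05,0.05,0.05,0.05]}'
python3 -m jog '{"dp":[[0,0,0],[0,0,0]],"delta_rot":[[0,0,0],[0,0,0]],"gripper":[0.05,0.05]}'
python3 - <<'E'
from h import *
f=lambda p:np.round(p,4)
c,im=snap('wrist','w_f'); np.save('pics/w_f_T',c[1])
o=robot.get_obs();Rt=R.from_quat(o['tool_rot']).as_matrix();print(f(Rt),f(o['position']))
for n in('fader','setpoint'):print(n,[(np.round(d['rect'],1).tolist(),round(d['score'],2)) for d in robot.search_frame(n,'wrist')])
for r,k in blobs(im,'red',8): print('red',f(r[0]),f(r[1]),f(atz(c,*r[0],.067)))
print('expected cap',proj(c,[.4908,-.3423,.096]),'marker',proj(c,[.535,-.2873,.067]))
ct=cam('top');it=robot.camera('top');cv2.imwrite('pics/top_l.png',it[:,:,::-1])
for r,k in blobs(it,'blue',15)[:4]: print(np.round(r[0]),np.round(r[1]),round(r[2]),cv2.boundingRect(k))
a=cv2.resize(im,(480,360)); b=cv2.resize(it[170:270,90:190],(320,320)); b=cv2.copyMakeBorder(b,0,40,0,0,cv2.BORDER_CONSTANT)
cv2.imwrite('pics/mix.png',np.hstack([a,b])[:,:,::-1])
E
```

```text
time: 16.55
position: [0.4921, -0.3409, 0.2228]
tool_rot: [0.695, 0.719, -0.0, 0.001]
ft_force: [0.9, -0.1, -0.5]
grip_width: 0.0449
grip_force: 0.0
time: 16.75
position: [0.4915, -0.3354, 0.2227]
tool_rot: [0.694, 0.72, 0.0, -0.001]
ft_force: [-0.4, 0.4, -0.7]
grip_width: 0.0458
grip_force: 0.0
[[-3.690e-02  9.993e-01 -9.000e-04]
 [ 9.993e-01  3.690e-02  1.400e-03]
 [ 1.500e-03 -9.000e-04 -1.000e+00]] [ 0.4917 -0.3354  0.2229]
fader [([242.6, 171.4, 288.2, 200.0], 0.74)]
setpoint []
red [302.5 132.5] [ 5. 15.] [ 0.5348 -0.2865  0.067 ]
red [332. 166.] [6. 6.] [ 0.5694 -0.3211  0.067 ]
expected cap [258.65587019 189.61997209] marker [302.61668769 133.27887552]
[ 96. 102.] [108.  43.] 5 (40, 77, 112, 52)
[144. 229.] [54. 46.] 77 (117, 198, 55, 62)
[ 10. 347.] [15.  9.] 18 (3, 342, 15, 11)
```

View pics/mix.png

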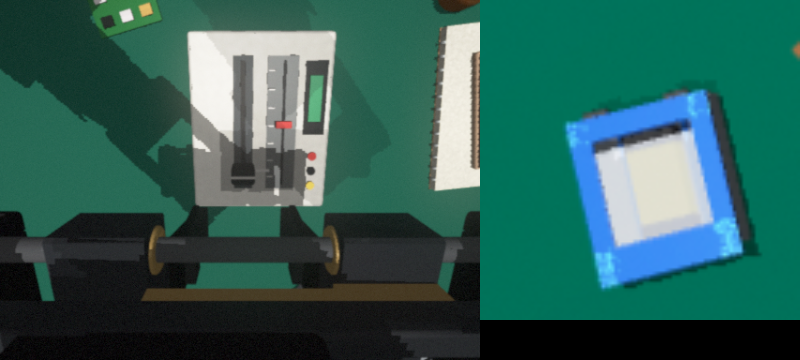

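The lid is flat and square over the cradle. The wrist view shows the fader under the gripper and the marker at (302,132) in full-resolution pixels, both where expected. Descending onto the cap and gripping it across box x.

```bash
python3 -m jog '{"dp":[[-7,-1,15],[-7,-1,50],[-7,-1,85],[-7,-1,115],[-7,-1,135],[-7,-1,145],[-7,-1,145],[-7,-1,145],[-7,-1,145],[-7,-1,145],[-7,-1,145]],"delta_rot":[[0,0,0],[0,0,0],[0,0,0],[0,0,0],[0,0,0],[0,0,0],[0,0,0],[0,0,0],[0,0,0],[0,0,0],[0,0,0]],"gripper":[0.05,0.05,0.05,0.05,0.05,0.05,0.05,-1,-1,-1,-1]}' 15
python3 - <<'E'
from h import *
o=robot.get_obs(); print(o['position'],o['grip_width'],o['grip_force'])
c,im=snap('wrist','w_g'); print(proj(c,[.535,-.2873,.067]),proj(c,[.5124,-.3417,.062]))
for r,k in blobs(im,'red',8): print('red',r[0],atz(c,*r[0],.067))
print([(np.round(d['rect'],1).tolist(),round(d['score'],2)) for d in robot.search_frame('fader','wrist')])
E
```

```text
time: 18.05
position: [0.4906, -0.3449, 0.0794]
tool_rot: [0.694, 0.72, -0.001, 0.0]
ft_force: [-3.3, -0.0, 3.8]
grip_width: 0.0261
grip_force: 15.0
[ 0.49062307 -0.34488979  0.07936568] 0.026137494378830336 15.000966936349869
[339.45890546 139.12741028] [293.22171136 222.03427637]
red (339.0, 138.0) [ 0.5346641  -0.28666546  0.067     ]
[([233.3, 207.2, 309.8, 256.8], 0.74)]
```

```bash
python3 -m jog '{"dp":[[4,0,0],[9,0,0],[14,0,0],[19,0,0],[24,0,0],[29,0,0],[34,0,0],[39,0,0],[43,0,0],[45,0,0],[45,0,0],[45,0,0]],"delta_rot":[[0,0,0],[0,0,0],[0,0,0],[0,0,0],[0,0,0],[0,0,0],[0,0,0],[0,0,0],[0,0,0],[0,0,0],[0,0,0],[0,0,0]],"gripper":[-1,-1,-1,-1,-1,-1,-1,-1,-1,-1,-1,-1]}'
python3 - <<'E'
from h import *
o=robot.get_obs(); print(o['position'])
c,im=snap('wrist','w_g2'); np.save('pics/w_g2_T',c[1])
for r,k in blobs(im,'red',8): print('red',r[0],r[1],atz(c,*r[0],.067).round(4))
for d in (0,.045): print('ptr exp',proj(c,[.5124-.037*d,-.3417+d,.062]))
# pointer: bright low-saturation pixels around the expected spot
u,v=proj(c,[.5107,-.2967,.062]).astype(int); g=cv2.cvtColor(im,cv2.COLOR_RGB2GRAY); print(u,v); print(g[v-24:v+25:2,u-14:u+20:2])
it=robot.camera('top'); cv2.imwrite('pics/top_g2.png',it[:,:,::-1])
for n in('top',): print([(np.round(d['rect'],1).tolist(),round(d['score'],2)) for d in robot.search_frame('fader',n)])
E
```

```text
time: 19.35
position: [0.489, -0.2997, 0.0793]
tool_rot: [0.694, 0.72, -0.0, 0.0]
ft_force: [-3.5, -0.4, 5.6]
grip_width: 0.0258
grip_force: 15.0
[ 0.48896362 -0.29965992  0.07931876]
red (333.5, 214.5) (5.0, 27.0) [ 0.5347 -0.2885  0.067 ]
ptr exp [291.24128252 283.5462309 ]
ptr exp [293.1925461  222.39640268]
293 222
[[113 113 112 114 114 115 117 113 112 113 114 113  72  70  71  69  72]
 [115 112 112 108 113 114 114 114 113 114 112 113  72  71  68  70  66]
 [113 112 110 111 111 111 111 110 113 111 109 105  71  68  71  68  68]
 [110 112 112 110 111 111 109 114 113 113 111 109  68  68  65  69  66]
 [110 114 112 111 111 110 109 114 112 111 114 107  69  69  69  68  66]
 [111 114 112 110 112 108 112 110 110 110 110 102  69  66  71  70  67]
 [ 85 108 112 111 111 111 112 111 111 113 114  97  70 105 104 106 102]
 [ 45 107 110 111 111 112 112 111 112 115 110  99  69  97  99  97  96]
 [ 37  92 109 112 111 108 111 110 112 112 112  93  65  66  64  65  65]
 [ 27  87 109 114 110 113 110 112 110 110 109  93  65  67  63  67  68]
 [ 30  68 107 110 111 112  99  97  98 100 109  99  74  71  68  65  63
[... 299 characters left out ...]
  36  33  30  29  26  32  30  26  54  64  62  61  62  60]
 [ 30  26  26  32  34  31  28  29  28  27  32  45  59  63  62  65  62]
 [ 33  31  27  30  30  27  32  26  30  33  28  28  60  63  60  65  65]
 [ 24  26  29  30  30  31  29  28  24  30  18  27  50  60  63  61  60]
 [ 24  23  29  32  28  26  31  27  29  28  23  32  30  60  62  62  65]
 [ 32  31  27  32  33  29  31  28  28  25  26  27  27  41  79  88  87]
 [ 21  25  25  29  33  30  25  26  31  25  15  30  24  28  57 102 108]
 [ 56  61  62  32  30  30  28  31  29  24  26  29  27  27  23  43  63]
 [117 117 112  44  27  31  28  29  25  31  26  23  26  25  25  28  51]
 [117 117 117  47  30  26  25  26  28  26  29  24  20  28  26  21  22]]
[]
```

Run:
```python
from h import *
c=(robot.camera_model('wrist'),np.load('pics/w_g2_T.npy'))
m=atz(c,333.5,214.5,.067)
for a in(.025,.037):
  Y=np.array([-np.sin(a),np.cos(a),0])
  for z in(.060,.062,.064): p=atz(c,304,222.2,z); print(a,z,p.round(4),'remaining',((m-p)@Y).round(4))
```

```text
0.025 0.06 [ 0.518  -0.2971  0.06  ] remaining 0.0082
0.025 0.062 [ 0.5177 -0.2963  0.062 ] remaining 0.0074
0.025 0.064 [ 0.5173 -0.2955  0.064 ] remaining 0.0066
0.037 0.06 [ 0.518  -0.2971  0.06  ] remaining 0.008
0.037 0.062 [ 0.5177 -0.2963  0.062 ] remaining 0.0072
0.037 0.064 [ 0.5173 -0.2955  0.064 ] remaining 0.0063
```

```bash
python3 -m jog '{"dp":[[2,0,0],[4,0,0],[6,0,0],[7.5,0,0],[7.5,0,0],[7.5,0,0],[7.5,0,0]],"delta_rot":[[0,0,0],[0,0,0],[0,0,0],[0,0,0],[0,0,0],[0,0,0],[0,0,0]],"gripper":[-1,-1,-1,-1,-1,-1,-1]}'
python3 -m jog '{"dp":[[0,0,0],[0,0,0],[0,0,0],[0,0,0],[0,0,-15],[0,0,-40],[0,0,-80],[0,0,-120],[0,0,-145],[0,0,-145],[0,0,-145]],"delta_rot":[[0,0,0],[0,0,0],[0,0,0],[0,0,0],[0,0,0],[0,0,0],[0,0,0],[0,0,0],[0,0,0],[0,0,0],[0,0,0]],"gripper":[0.05,0.05,0.05,0.05,0.05,0.05,0.05,0.05,0.05,0.05,0.05]}'
python3 - <<'E'
from h import *
c,im=snap('wrist','w_h'); np.save('pics/w_h_T',c[1]); o=robot.get_obs(); print(o['position'])
for r,k in blobs(im,'red',8): print('red',r[0],r[1],atz(c,*r[0],.067).round(4))
g=cv2.cvtColor(im,cv2.COLOR_RGB2GRAY)
u,v=proj(c,[.4888,-.2900,.096]).astype(int); print('cap',u,v); print(g[v-14:v+15,u-18:u+19:2])
u,v=proj(c,[.514,-.2888,.062]).astype(int); print('ptr',u,v); print(g[v-8:v+9,u-10:u+12])
E
```

```text
time: 20.2
position: [0.4887, -0.2925, 0.0793]
tool_rot: [0.694, 0.72, -0.001, 0.0]
ft_force: [-3.8, -1.3, 6.0]
grip_width: 0.0258
grip_force: 15.0
time: 21.3
position: [0.4892, -0.2918, 0.2233]
tool_rot: [0.694, 0.72, 0.0, 0.0]
ft_force: [-0.8, 0.5, -0.7]
grip_width: 0.0455
grip_force: 0.0
[ 0.48854916 -0.29129786  0.22218574]
red (329.75, 202.75) (6.363960266113281, 5.656853675842285) [ 0.5693 -0.3199  0.067 ]
cap 259 180
[[109 108 109 102  63  53  52  50  50  52  52  54  51  54  61  94 106 105
  107]
 [112 107 112  97  56  49  52  52  50  52  51  51  53  53  47  86 103 103
  106]
 [106 108 109  85  48  51  51  50  49  54  51  53  50  48  51  81 103 102
  105]
 [106 108 106  85  50  50  49  48  52  46  50  54  50  51  48  68 102 103
  103]
 [106 106 105  82  52  50  50  51  51  52  48  50  51  48  43  65 101 103
  103]
 [108 108 105  71  49  53  49  52  46  49  46  47  50  45  50  58 100 101
  104]
 [105 106 105  69  53  51  50  50  47  46  47  46  48  50  46  58 102 107
  107]
 [103 106 105  64  46  43  49  49  51  48  45  51  50  52  49  54 107 111
  109]
 [107 106 102  57  46  4
[... 2571 characters left out ...]
9 110 104 101 101 101  93  85
   87  82  76  65]
 [ 48  75 100 103 106 105 103 103 101 105 103 101  95  81  71  74  71  70
   66  68  68  60]
 [ 54  76  99 102  98 103 103 104 103 102 104 101  90  72  67  66  66  64
   63  66  64  69]
 [ 49  79  95 102 105 102 102 103 101 100 105 100  88  70  70  66  66  63
   63  65  68  80]
 [ 61  82  95 104 102 103  98 102 101 102 105 100  86  73  66  65  66  59
   62  64  70  85]
 [ 90  94  99  98 101 101 102 100 101 102 103 102  88  72  64  65  66  63
   64  60  69  93]
 [110 101 103 101  99 102 101 100 103  96 102 100  85  72  64  64  64  63
   68  63  67  96]
 [102 101 100 104 102 102 104  98 101 103 105 100  86  68  62  66  65  66
   66  63  71  99]]
```

Run:
```python
from h import *
c=(robot.camera_model('wrist'),np.load('pics/w_h_T.npy')); im=cv2.imread('pics/w_h.png')[:,:,::-1].copy()
h=cv2.cvtColor(im,cv2.COLOR_RGB2HSV); mk=(cv2.inRange(h,(0,110,40),(10,255,255))|cv2.inRange(h,(170,110,40),(180,255,255)))
mk[:130]=0; mk[195:]=0; mk[:,:285]=0; mk[:,330:]=0
ys,xs=np.where(mk); print(len(xs),xs.min(),xs.max(),ys.min(),ys.max(),xs.mean(),ys.mean())
m=atz(c,xs.mean(),ys.mean(),.066); cap=atz(c,259,180.4,.096)
for a in(.025,.037):
  Y=np.array([-np.sin(a),np.cos(a),0])
  print(m.round(4),[((m-p)@Y).round(4) for p in(atz(c,292,173,.061),atz(c,292,173,.063),cap)],cap.round(4))
```

```text
98 294 308 169 176 300.8979591836735 172.28571428571428
[ 0.5344 -0.2863  0.066 ] [np.float64(0.002), np.float64(0.0016), np.float64(0.0021)] [ 0.4887 -0.2895  0.096 ]
[ 0.5344 -0.2863  0.066 ] [np.float64(0.0019), np.float64(0.0015), np.float64(0.0015)] [ 0.4887 -0.2895  0.096 ]
```

The pointer and the cap line both sit 1–2 mm short of the marker, well inside the 4 mm tolerance. The arm is clear, and the lid has not been touched since it shut. Handing in.

```bash
python3 -c "
from rig import robot
print(robot.hand_in())"
```

```text
the job is handed in; nothing more can be done
None
```

I've handed the job in, and no verdict came back: by my measurements the battery pack lies flat in the nest, the lid is shut, and the fader is 1–2 mm short of the red marker (4 mm allowed), all in about 21 s of the 72 s.

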